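# Fish the denture framework out of the extraction mouth

### The arm

A 6-joint arm with a two-finger parallel gripper is mounted at the origin on the work surface. World frame = base frame: x ahead of the robot, y to its left, z up, the work surface at z = 0. Lengths are in m, angles in rad, forces in N, time in s.
With the tool pointing down it reaches from about 0.35 to 0.95 m from the base axis. Payload 17.4 kg.
Tool frame: the origin (TCP) lies between the finger pads; the fingertips stand 11 mm ahead of it and the grasp point (between the pads) lies 8 mm behind it (r.finger_overhang is the distance from the TCP to the fingertips, in m); z points along the fingers, y is the line along which they close (so a half turn about z gives the same grasp; the last joint's range is limited). The gripper opens to 93 mm and grips with 3 to 60 N. Pads are 15 mm wide; open, the fingers measure 128 mm over their backs; the gripper's body (75 mm by 188 mm) begins 65 mm behind the grasp point.
Start: joints at [-0.038, 0.116, 1.442, -0, 1.584, -0.038], TCP at [0.675, -0, 0.23] pointing down, gripper open.
Joint ranges: [-2.83, 2.83], [-0.83, 2.19], [0.07, 2.5], [-1.14, 4.28], [0.01, 3], [-2.97, 2.97]. Speed limits (rad/s): [1.89, 1.89, 2.22, 3.14, 3.14, 3.14].

### API

Orientations are given as a rotation vector (axis times angle).
In Python, from plant import r gives the robot as it stands.
- The arm moves only by the tool drive_tool, never from a script. Its argument "plan" is a list of rows, each a list of 3 entries, a list of its own where there are three numbers: the closure, from 0 (fully open) to 1 (shut), then the shift along the tool's x, y, z as a fraction of full scale, then the turn, a rotation vector about the tool's x, y, z as a fraction of full scale. A call has 1 to 12 rows; each row shifts and turns the commanded pose from where the row before left it, along the tool's axes as they then stand; what a row does not reach is not made up. Full scale, the value 1, is 75 mm for a shift and pi/4 rad for a turn. A row lasts 1/8 s, in which the tool goes at most 62.5 mm and 10.7 degrees, less where a joint would pass 70% of its speed; a pose out of reach is approached as far as the arm can. A call with a number of a shift or a turn outside -1 to 1 is refused whole. A call with a gripper value outside its range is refused whole. The fingers move at their own pace and stop on an object; the grip force is fixed at half the most. Time passes only in rows, so rows that do not move let the fingers close. It gives the time, the measured TCP pose, the force, the opening and the grip force at its end, in the units of the state.
- r.read_state(): the state, without advancing time (a new reading comes with each control period).
- r.camera(name): name is "scene" or "side" or "wrist"; returns (picture, depth): 384x512x3 uint8, red, green, blue; 384x512 float32, m along the optical axis (not along the pixel's ray), 0 where there is no reading.
- r.calibration(name): a dict with "vertical_fov" (degrees; the focal length in pixels is half the picture's height over the tangent of half this angle, whatever the lens; pixels are square), "cx", "cy" (the principal point, pixels), "R" (3x3) and "t" (3): a world point X has camera coordinates R X + t; the wrist camera has in their place "mount" (4x4, takes a point from camera to tool coordinates, whose origin is the TCP and whose axes are the flange's). Camera axes: x right, y down, z forward; pixel columns grow to the right and rows downward; lengths in m; the calibration is good to about 2 mm. A picture is of the moment at which its call begins: read the wrist's pose just before it. calibration takes no time and is no camera call.
- r.close_job(): hands the job in; it is judged then, once.
Trained networks look in the newest picture that a camera, given by its name, has taken for a name from the list of things; names that differ only in an ending like _2 or _b are one class to them, and where a whole thing is asked for, a point or a joint stands for the part that bears it (a point fixed in the world has none). Each returns a list of dicts, best first, with "confidence" (0 to 1); they miss things now and then, are a little off and sometimes report something else, mostly with a low value. They report only what shows in the picture. A call takes as long as a camera call.
- r.spot_in(camera, target): "box" ([left, top, right, bottom] in pixels, round what is visible of it).
- r.outline_of(camera, target): "mask" (384x512 bool, what is visible of it) and "box" ([left, top, right, bottom] in pixels, round what is visible of it).
The state is a dict: "time": time; "joint_positions": joint angles; "dq": joint speeds; "tau": joint torques, N m; "position": TCP position; "orientation": TCP orientation; "contact_force": force on the tool from outside, world axes, zero at the start; "torque": the same for the moment, N m; "gripper_width": opening from 0.0 (shut) to 1.0 (fully open); "grasp_force": force on a finger pad.
Only numpy, scipy, OpenCV 4.12 (cv2) and the standard library are available. Lean on these libraries where they do the work, as an engineer would, in place of code of your own. Each camera call takes 0.05 s, during which the arm holds its last target. There are 200 camera calls.

### The job

A cast denture framework has been sucked into the bench's extraction mouth: take the hooked pick from the instrument rest, reach in under the safety glass, hook the framework behind its front bar and draw it wholly out onto the rubber mat. Lay the pick back across both bars of the rest, then set the framework down flat, right way up, in the empty half of the grey case pan. Until it is out only the pick may touch the framework; do not drop it, do not knock the mouth or its glass, and leave everything else in place.

Things in the scene. Friction and masses are not known exactly. Their poses are not given: they have to be found in the camera images.
- mouth: Fixed bench extraction mouth. Origin at bench level under the middle of its opening; +x points level into it, y across, z up. Opening 100 mm wide, 60 mm high; a straight channel with 5 mm side walls and a clear 4 mm roof runs back to a grille at x = 141 mm. Outer width 110 mm; aluminium posts of the safety glass at x = 60, y = +-61 mm, arms from them under the glass to x = -75 mm.
- glass_edge (a point): Middle of the lower front edge of the safety glass fixed above the opening, at mouth x = -124, z = 237 mm. The glass is 180 mm wide and slopes gently down from here to mouth x = 24, z = 222 mm. An upright gripper at the opening would hit it: lean the gripper back, wrist away from the mouth, 30 to 45 degrees from vertical.
- framework: Loose cast steel framework, a U lying flat, 25 g. Origin at its underside, z up. The bow (front bar, to -x) is a half ring about the origin: outer radius 25.5, 4 thick, 10 mm high. Two legs run on to x = 26.5 mm; their outer sides are flat, parallel, 56 mm apart, 10 mm high; 38 mm between them. Empty inside, open at the back. Starts flat, bow towards the opening within 0.3 rad, 68 to 88 mm in.
- pick: Hooked pick, the only instrument on the rest with a hook; about 55 g. Origin mid-handle on its axis; +x along it to the hook, z up. Handle x -60 to 60 mm, 11 wide, 10 mm high; then a straight 5 mm shank to x = 150 mm, where a 5 mm prong turns straight down. Balance point about 30 mm ahead of the origin. Lies level, prong down, handle axis 50 mm above the bench.
- pick_hook (a point): Lower end of the pick's prong, at pick x = 150 mm, z = -27.5 mm.
- rest: Fixed steel instrument rest. Origin at bench level under its middle. Base 115 (x) x 250 (y) x 6 mm; two 8 mm round bars along y at x = -42 and 42 mm, tops at z = 45 mm, posts at y = +-120 mm. Three instruments lie across both bars along +x (within 0.1 rad), at y about -65, 0 and 65 mm; which place holds the pick changes.
- pan: Grey open case pan, fixed, 230 (x) x 150 (y) x 30 mm high, walls and floor 3 mm. Origin under its middle at bench level. The half towards +x (x above about 35 mm) holds a stone cast; the other half is empty.
- mat: Black rubber mat, fixed, 365 (along the mouth's x) x 130 x 3 mm, same frame as the mouth: it lies under the mouth and reaches 220 mm out in front of it. Its top is at z = 3 mm.
- cast: Bystander: stone dental cast 60 x 60 x 28 mm in the +x half of the case pan; leave it alone.
- wax_knife: Bystander on the rest: same handle and frame as the pick, but ends in an upright straight blade 14 mm high, reaching to x = 146 mm.
- spatula: Bystander on the rest: same handle and frame as the pick, but ends in a flat spatula blade 13 mm wide, reaching to x = 145 mm.
- articulator: Bystander: black articulator with casts, 105 x 90 x 125 mm high, origin under its middle.
- mixing_bowl: Bystander: dark green mixing bowl, 116 mm across, 62 mm high, origin under its middle.
- spirit_bottle: Bystander: small glass bottle, 60 mm across, 105 mm high, origin under its middle.
- glass_slab: Bystander: glass slab 140 x 100 x 10 mm, origin under its middle.
- jar: Bystander: open glass jar, 56 mm across, 50 mm high, origin under its middle.
- wax_block: Bystander: pink wax block 105 x 60 x 18 mm, origin under its middle.

How it is judged:
On the way, in this order (a step that is already met when the one before it is completed fails the run):
1. inside the mouth, the pick's prong stands within the U of the framework, behind its front bar (x of framework in the frame of mouth above 0.03 m and x of pick_hook in the frame of mouth above 0.02 m and x of pick_hook in the frame of framework between -0.024 and 0.03 m and y of pick_hook in the frame of framework between -0.024 and 0.024 m and z of pick_hook in the frame of framework below 0.009 m), for 0.1 s.
2. the framework has been drawn wholly out of the mouth and lies on the mat (x of framework in the frame of mouth below -0.03 m and height (world z) of framework below 0.012 m and contact force between the fingers and framework below 0.05 N), for 0.2 s.
3. the pick lies across both bars of the rest again, let go (z of pick in the frame of rest between 0.046 and 0.055 m and angle between pick's own z axis and vertical below 0.15 rad and x of pick in the frame of rest between -0.04 and 0.04 m and contact force between the fingers and pick below 0.05 N), for 0.2 s.
At the end, for the whole second after the job is handed in: Framework at rest in the pan's empty half (pan x -90 to 30 mm, y -50 to 50 mm), flat on the floor and right way up (9 degrees); pick at rest across both bars, prong down, its middle within 40 mm of the rest's middle line, in line with the rest's x within 20 degrees (x of framework in the frame of pan between -0.09 and 0.03 m and y of framework in the frame of pan between -0.05 and 0.05 m and z of framework in the frame of pan below 0.01 m and angle between each of framework, pick's own z axis and vertical below 0.15 rad and linear speed of each of framework, pick below 0.01 m/s and z of pick in the frame of rest between 0.046 and 0.055 m and x of pick in the frame of rest between -0.04 and 0.04 m and angle between the x axis of pick and the x axis of rest, either way round below 0.35 rad); the robot touches nothing.
It fails at once if the fingers touch the framework while it is not yet wholly out of the mouth (x of framework in the frame of mouth between -0.02 and 0.165 m and y of framework in the frame of mouth between -0.05 and 0.05 m and height (world z) of framework below 0.06 m and contact force between the fingers and framework above 0.05 N).
It fails at once if the arm or gripper knocks the extraction mouth or its glass (over 5 N) (contact force between any of the arm, the fingers and mouth above 5 N).
It fails at once if the framework falls free from more than about 6 cm above the bench (height (world z) of framework above 0.06 m and contact force between framework and anything else below 0.001 N).
It fails at once if a bystander is pushed more than 30 mm (distance of any of cast, wax_knife, spatula, articulator, mixing_bowl, spirit_bottle, glass_slab, jar, wax_block from where it was at the start of the episode above 0.03 m).
It also fails if it takes over 70 s, if anything falls off the work surface, if the arm or the gripper's body presses on something with over 40 N, if the wrist force passes 120 N, or if a joint passes its speed limit or range.

## Working session

There is one attempt and no reset: what is moved stays moved. The work goes in short steps, Python scripts to look and compute and a tool call to move; the robot and the scene stay as the last step left them, time stands still between calls to the robot, and variables do not carry over. Pictures are saved under pics/ and viewed, at most 12 in all, crops included, and the job is handed in when it is done.

Besides the shell and the picture viewer there is one more tool, called after ">>>" as name(argument=value, ...), one argument or row to a line, values as JSON. drive_tool: Moves the arm, as the interface text tells. Its arguments: {"type":"object","properties":{"plan":{"type":"array"}},"required":["plan"]}

```bash
mkdir -p pics; ls
cat > h.py <<'E'
import numpy as np, cv2
from plant import r
from scipy.spatial.transform import Rotation as R
def cal(n):
    c=r.calibration(n); f=192/np.tan(np.radians(c["vertical_fov"])/2)
    if "mount" in c:
        s=r.read_state(); T=np.eye(4); T[:3,:3]=R.from_rotvec(s["orientation"]).as_matrix(); T[:3,3]=s["position"]
        M=T@np.array(c["mount"])
    else:
        M=np.eye(4); Rm=np.array(c["R"]); M[:3,:3]=Rm.T; M[:3,3]=-Rm.T@np.array(c["t"])
    return f,c["cx"],c["cy"],M
def shot(n):
    C=cal(n); p,d=r.camera(n); return p,d,C
def cloud(d,C):
    f,cx,cy,M=C; v,u=np.mgrid[:384,:512]
    P=np.stack([(u-cx)/f*d,(v-cy)/f*d,d],-1)
    return P@M[:3,:3].T+M[:3,3]
def proj(X,C):
    f,cx,cy,M=C; x=(np.atleast_2d(X)-M[:3,3])@M[:3,:3]
    return np.c_[cx+f*x[:,0]/x[:,2],cy+f*x[:,1]/x[:,2]]
E
cat > a.py <<'E'
from h import *
ims=[]
for n in ["scene","side"]:
    p,d,C=shot(n); W=cloud(d,C); ims.append(p); print(n,np.round(C[3][:3,3],2),np.round(C[3][:3,2],2),C[:3])
    np.savez(n+"0.npz",p=p,d=d)
    for t in ["mouth","framework","pick","rest","pan","mat","wax_knife","spatula","cast","articulator","mixing_bowl","spirit_bottle","glass_slab","jar","wax_block"]:
        for o in r.outline_of(n,t)[:1]:
            m=o["mask"]&(d>0); q=W[m]
            if len(q)<5: print(t,"few");continue
            print(t,round(o["confidence"],2),np.round(o["box"]),len(q),"med",np.round(np.median(q,0),3),"lo",np.round(np.percentile(q,2,0),3),"hi",np.round(np.percentile(q,98,0),3))
cv2.imwrite("pics/a.png",cv2.resize(ims[0],(800,600))[:,:,::-1])
cv2.imwrite("pics/b.png",cv2.resize(ims[1],(800,600))[:,:,::-1])
E
python3 a.py
```

```text
pics
scene [1.06 1.06 0.95] [-0.39 -0.74 -0.54] (np.float64(419.1563244275422), 254.21408530507733, 182.2098444845779)
mouth 0.59 [242. 173. 330. 312.] 5260 med [0.531 0.284 0.066] lo [0.43  0.114 0.002] hi [0.595 0.445 0.241]
pick 0.57 [199. 231. 217. 242.] 168 med [0.692 0.017 0.022] lo [ 0.664 -0.009  0.016] hi [0.719 0.039 0.03 ]
rest 0.6 [188. 161. 246. 183.] 595 med [ 0.506 -0.341  0.005] lo [ 0.374 -0.431 -0.001] hi [ 0.598 -0.269  0.053]
pan 0.71 [167. 202. 236. 254.] 2006 med [ 0.695 -0.073  0.003] lo [ 0.608 -0.18  -0.003] hi [0.783 0.063 0.029]
mat 0.85 [241. 220. 288. 298.] 1075 med [0.531 0.107 0.001] lo [ 0.451  0.012 -0.003] hi [0.586 0.349 0.006]
cast 0.51 [198. 231. 219. 246.] 244 med [0.692 0.018 0.021] lo [ 0.654 -0.015  0.001] hi [0.721 0.052 0.031]
articulator 0.65 [212. 255. 252. 307.] 1657 med [0.733 0.294 0.078] lo [0.676 0.237 0.003] hi [0.775 0.313 0.113]
mixing_bowl 0.75 [155. 178. 181. 201.] 567 med [ 0.736 -0.308  0.04 ] lo [ 0.686 -0.337  0.006] hi [ 0.789 -0.228  0.062]
spirit_bottle 0.57 [352. 260. 370. 296.] 566 med [0.402 0.453 0.062] lo [0.375 0.425
[... 1506 characters left out ...]
032]
articulator 0.63 [274. 155. 312. 191.] 864 med [0.729 0.245 0.047] lo [0.672 0.225 0.004] hi [0.774 0.3   0.117]
mixing_bowl 0.9 [348. 277. 394. 321.] 1595 med [ 0.752 -0.267  0.036] lo [ 0.687 -0.34   0.003] hi [ 0.793 -0.233  0.063]
spirit_bottle 0.79 [186. 148. 201. 177.] 363 med [0.388 0.416 0.057] lo [0.365 0.405 0.007] hi [0.415 0.44  0.106]
glass_slab 0.7 [144. 332. 226. 382.] 2397 med [ 0.288 -0.338  0.01 ] lo [ 0.211 -0.382  0.005] hi [ 0.356 -0.278  0.013]
jar 0.83 [173. 177. 182. 196.] 293 med [0.339 0.313 0.033] lo [0.314 0.299 0.006] hi [0.365 0.359 0.052]
wax_block 0.73 [186. 295. 228. 334.] 979 med [ 0.351 -0.217  0.017] lo [ 0.306 -0.262  0.003] hi [ 0.399 -0.163  0.02 ]
```

View pics/a.png

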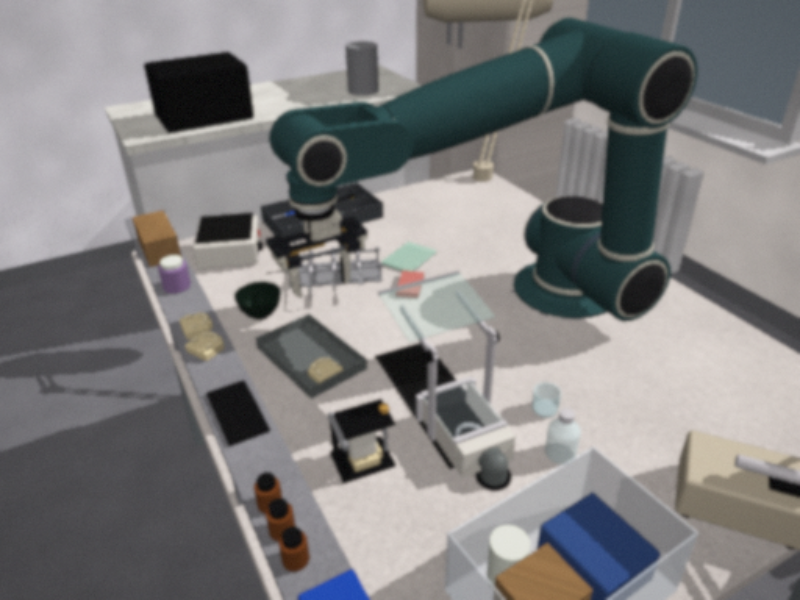

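View pics/b.png

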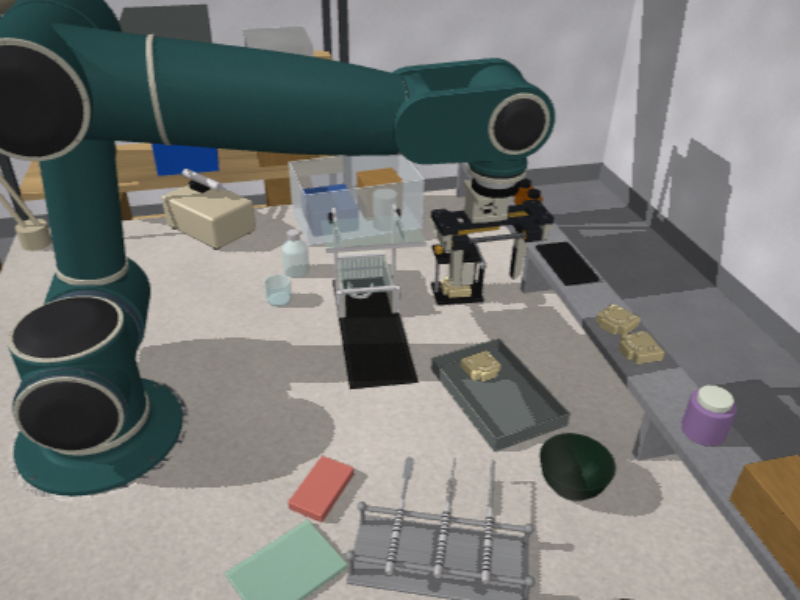

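Scene: the rest has three instruments at the front, with the hooked pick rightmost (side ~490,520). The framework shows through the mouth roof (scene ~467,430) and the empty pan half faces the rest. Next I'll fit rough poses and print the tool axes.

```bash
cat > b.py <<'E'
from h import *
s=r.read_state(); print(np.round(R.from_rotvec(s["orientation"]).as_matrix(),3), s["position"], s["gripper_width"])
c=r.calibration("wrist"); print(np.round(c["mount"],3), c["vertical_fov"])
p,d,C=shot("side"); W=cloud(d,C)
for t,z0,z1 in [("rest",-.004,.012),("rest",.035,.05),("pan",.02,.04),("mat",-.003,.01),("pick",.045,.065),("wax_knife",.045,.065),("spatula",.045,.065),("mouth",.055,.08)]:
    o=r.outline_of("side",t)
    if not o: print(t,"none"); continue
    m=o[0]["mask"]&(d>0); q=W[m]; q=q[(q[:,2]>z0)&(q[:,2]<z1)]
    (cx,cy),(w,h),a=cv2.minAreaRect(q[:,:2].astype(np.float32)*1000)
    pc=np.linalg.svd(q[:,:2]-q[:,:2].mean(0),full_matrices=False)[2][0]; pc*=np.sign(pc[1])
    print(t,len(q),"rect c",round(cx),round(cy),"size",round(w),round(h),"ang",round(a,1),"pca",round(np.degrees(np.arctan2(pc[1],pc[0])),1),"lo",np.round(q.min(0),3),"hi",np.round(q.max(0),3))
E
python3 b.py
```

```text
[[-0.  1.  0.]
 [ 1.  0.  0.]
 [ 0.  0. -1.]] [ 6.75013572e-01 -8.03411538e-06  2.29652227e-01] 0.9985821992856068
[[ 0.001 -0.957 -0.291  0.083]
 [ 1.     0.001 -0.    -0.001]
 [ 0.    -0.291  0.957 -0.155]
 [ 0.     0.     0.     1.   ]] 67.46118615357422
rest 3966 rect c 498 -356 size 140 256 ang 67.7 pca 160.7 lo [ 0.363 -0.456 -0.004] hi [ 0.632 -0.249  0.012]
rest 788 rect c 495 -373 size 106 254 ang 68.1 pca 158.6 lo [ 0.363 -0.46   0.036] hi [ 0.631 -0.281  0.05 ]
pan 472 rect c 738 -286 size 102 95 ang 45.5 pca 51.9 lo [ 0.688 -0.338  0.02 ] hi [ 0.789 -0.235  0.04 ]
mat 2206 rect c 513 161 size 307 130 ang 86.0 pca 85.2 lo [ 0.441  0.006 -0.003] hi [0.581 0.317 0.009]
pick 215 rect c 572 -352 size 199 11 ang 68.4 pca 67.3 lo [ 0.531 -0.444  0.047] hi [ 0.613 -0.262  0.058]
wax_knife 259 rect c 503 -361 size 134 13 ang 64.6 pca 65.8 lo [ 0.472 -0.422  0.045] hi [ 0.531 -0.3    0.057]
spatula 342 rect c 453 -310 size 204 13 ang 67.6 pca 67.6 lo [ 0.411 -0.405  0.046] hi [ 0.495 -0.216  0.058]
mouth 945 rect c 548 396 size 347 157 ang 84.4 pca 84.4 lo [0.454 0.221 0.055] hi [0.643 0.562 0.08 ]
```

>>> drive_tool(
  plan=[
    [0.6,[-0.6,-0.23,0],[0,0,0]],
    [0.6,[-0.6,-0.23,0],[0,0,0]],
    [0.6,[-0.6,-0.23,0],[0,0,0]],
    [0.6,[-0.6,-0.23,0],[0,0,0]],
    [0.6,[-0.6,-0.23,0],[0,0,0]],
    [0.6,[-0.6,-0.23,0],[0,0,0]],
    [0.6,[-0.6,-0.23,0],[0,0,0]],
    [0.6,[-0.6,-0.23,0],[0,0,0]],
    [0.6,[0,0,0],[0,0,0.167]],
    [0.6,[0,0,0],[0,0,0.167]],
    [0.6,[0,0,0],[0,0,0.166]],
    [0.6,[0,0,0],[0,0,0]],
  ],
)

```text
time: 3.55
position: [0.537, -0.36, 0.2297]
orientation: [-2.612, -1.746, -0.0]
contact_force: [0.2, -0.4, 0.2]
gripper_width: 0.4
grasp_force: 0.0
```

```bash
cat > c.py <<'E'
from h import *
s=r.read_state(); print(s["position"],np.round(s["joint_positions"],2),s["gripper_width"])
p,d,C=shot("wrist"); W=cloud(d,C); cv2.imwrite("pics/c.png",p[:,:,::-1]); np.savez("w1.npz",p=p,W=W,d=d)
for t in ["pick","wax_knife","spatula","rest"]:
  for o in r.outline_of("wrist",t)[:2]:
    m=o["mask"]&(d>0); q=W[m]; 
    if t!="rest": q=q[(q[:,2]>.044)&(q[:,2]<.07)]
    if len(q)<5: continue
    a=np.radians(68); ex=np.array([np.cos(a),np.sin(a)]); ey=np.array([-ex[1],ex[0]])
    pc=np.linalg.svd(q[:,:2]-q[:,:2].mean(0),full_matrices=False)[2][0]; pc*=np.sign(pc[1])
    e=q[:,:2]@pc; 
    print(t,round(o["confidence"],2),np.round(o["box"]),"ang",np.degrees(np.arctan2(pc[1],pc[0])),"mean",q.mean(0),"along",np.percentile(e,[0.5,99.5]),"meanalong",e.mean(),"z",np.percentile(q[:,2],[5,50,95]))
# bars: z .03-.05 points
q=W.reshape(-1,3); q=q[(q[:,2]>.039)&(q[:,2]<.0475)&(q[:,1]<-.2)&(q[:,0]<.66)]
for a in np.radians(np.arange(64,73,1.)):
    u=q[:,0]*np.cos(a)+q[:,1]*np.sin(a); h,e=np.histogram(u,bins=np.arange(-.3,.2,.002)); i=np.argsort(h)[-4:]; print(round(np.degrees(a)),[(round(e[j],3),h[j]) for j in i])
E
python3 c.py
```

```text
[ 0.53697968 -0.36003733  0.22966231] [-0.63  0.05  1.51  0.    1.58 -0.24] 0.39954088162478163
pick 0.98 [277.  54. 290. 238.] ang 67.30255685491586 mean [ 0.57040633 -0.35615398  0.05365278] along [-0.20167649  0.00730349] meanalong -0.10847197933741948 z [0.05092647 0.05369269 0.05640095]
wax_knife 0.94 [230.  62. 238. 237.] ang 66.27231138152717 mean [ 0.50811586 -0.34645768  0.05451535] along [-0.19249408  0.0087731 ] meanalong -0.11271014929204778 z [0.05081111 0.05478703 0.058047  ]
spatula 0.67 [162.  70. 184. 241.] ang 68.08863497821648 mean [ 0.45587898 -0.30182487  0.05319914] along [-0.21721178 -0.01610681] meanalong -0.10990053350577987 z [0.05022501 0.05300515 0.05634805]
rest 0.8 [122. 141. 337. 229.] ang 158.12448259963472 mean [ 0.49819203 -0.36495674  0.01364277] along [-0.72165064 -0.47454741] meanalong -0.5982996828727629 z [0.0051188  0.00656975 0.0456365 ]
64 [(np.float64(-0.07), np.int64(130)), (np.float64(-0.074), np.int64(132)), (np.float64(-0.076), np.int64(135)), (np.float64(-0.068), np.int64(137))]
65 [(np.float64(-0.168), np.int64(154)), (np.float64(-0.08
[... 454 characters left out ...]
6), np.int64(284)), (np.float64(-0.194), np.int64(302)), (np.float64(-0.112), np.int64(318))]
69 [(np.float64(-0.126), np.int64(236)), (np.float64(-0.124), np.int64(282)), (np.float64(-0.206), np.int64(304)), (np.float64(-0.122), np.int64(318))]
70 [(np.float64(-0.132), np.int64(221)), (np.float64(-0.216), np.int64(230)), (np.float64(-0.218), np.int64(240)), (np.float64(-0.134), np.int64(289))]
71 [(np.float64(-0.142), np.int64(175)), (np.float64(-0.228), np.int64(182)), (np.float64(-0.144), np.int64(202)), (np.float64(-0.146), np.int64(207))]
72 [(np.float64(-0.15), np.int64(142)), (np.float64(-0.158), np.int64(146)), (np.float64(-0.152), np.int64(150)), (np.float64(-0.156), np.int64(150))]
```

View pics/c.png

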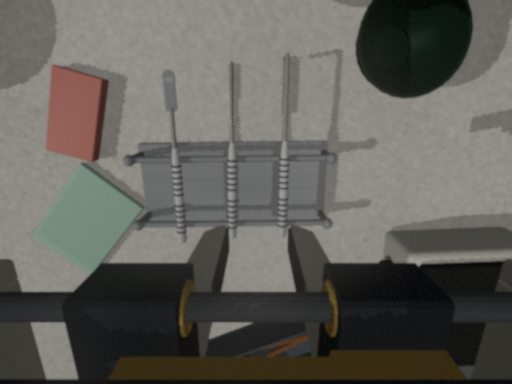

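The pick's hooked tip is at about (287,57) and its handle end at (284,237). It lies straight, with its origin near the middle of the rest. I'll lean the tool back 45° next.

>>> drive_tool(
  plan=[
    [0.6,[0,0,0],[0,0.2,0]],
    [0.6,[0,0,0],[0,0.2,0]],
    [0.6,[0,0,0],[0,0.2,0]],
    [0.6,[0,0,0],[0,0.2,0]],
    [0.6,[0,0,0],[0,0.2,0]],
    [0.6,[0,0,0],[0,0,0]],
  ],
)

```text
time: 4.55
position: [0.5362, -0.3611, 0.2274]
orientation: [-2.132, -1.421, -0.883]
contact_force: [-0.5, -0.0, -0.6]
gripper_width: 0.4
grasp_force: 0.0
```

```bash
cat > go.py <<'E'
from h import *
import sys
# usage: go.py x y z [yaw_deg lean_deg]: tool shift (fractions, total) to world TCP target + turn needed
s=r.read_state(); Rm=R.from_rotvec(s["orientation"]); a=list(map(float,sys.argv[1:]))
sh=Rm.inv().apply(np.array(a[:3])-s["position"]); print("pos",np.round(s["position"],4),"q",np.round(s["joint_positions"],2),"shift/75mm",np.round(sh/.075,3), "mm",np.round(np.linalg.norm(sh)*1000))
M=Rm.as_matrix(); print("toolx yaw",np.degrees(np.arctan2(M[1,0],M[0,0])),"lean",np.degrees(np.arcsin(M[2,0])),"tool y z",M[2,1])
if len(a)>3:
    y,l=np.radians(a[3:5]); fx=np.array([np.cos(y),np.sin(y),0]); X=fx*np.cos(l)+[0,0,np.sin(l)]; Z=fx*np.sin(l)-[0,0,np.cos(l)]; Y=np.cross(Z,X)
    T=R.from_matrix(np.c_[X,Y,Z]); print("turn/(pi/4)",np.round((Rm.inv()*T).as_rotvec()/(np.pi/4),3))
E
python3 go.py .5545 -.3944 .0443 67.3 45;python3 go.py .5545 -.3944 .10
```

```text
pos [ 0.5362 -0.3611  0.2274] q [-0.91  0.24  1.44  0.69  1.85 -0.46] shift/75mm [-1.952  0.403  1.498] mm 187.0
toolx yaw 67.26242413519907 lean 45.10271552954016 tool y z -0.002717524579145203
turn/(pi/4) [-0.004 -0.002 -0.001]
pos [ 0.5362 -0.3611  0.2274] q [-0.91  0.24  1.44  0.69  1.85 -0.46] shift/75mm [-1.426  0.401  0.974] mm 133.0
toolx yaw 67.26242413519907 lean 45.10271552954016 tool y z -0.002717524579145203
```

>>> drive_tool(
  plan=[
    [0.6,[-0.36,0.1,0.24],[0,0,0]],
    [0.6,[-0.36,0.1,0.24],[0,0,0]],
    [0.6,[-0.36,0.1,0.24],[0,0,0]],
    [0.6,[-0.35,0.1,0.25],[0,0,0]],
    [0.6,[0,0,0],[0,0,0]],
    [0.6,[0,0,0],[0,0,0]],
  ],
)

```text
time: 5.3
position: [0.5558, -0.3939, 0.1042]
orientation: [-2.134, -1.428, -0.883]
contact_force: [-0.6, -0.5, 0.4]
gripper_width: 0.398
grasp_force: 0.0
```

```bash
cat > d.py <<'E'
from h import *
p,d,C=shot("wrist"); W=cloud(d,C); cv2.imwrite("pics/d.png",p[:,:,::-1])
for o in r.outline_of("wrist","pick")[:2]:
    m=o["mask"]&(d>0); q=W[m]; q=q[(q[:,2]>.042)&(q[:,2]<.07)]
    pc=np.linalg.svd(q[:,:2]-q[:,:2].mean(0),full_matrices=False)[2][0]; pc*=np.sign(pc[1]); e=q[:,:2]@pc
    print(o["confidence"],o["box"],np.degrees(np.arctan2(pc[1],pc[0])),"mean",q.mean(0),"ends",q[e.argmin()],q[e.argmax()])
E
python3 d.py; python3 go.py .5545 -.3944 .0443 67.3 45
```

```text
0.78 [248.9, 112.8, 267.2, 349.2] 67.23111217182127 mean [ 0.56306915 -0.37385256  0.05386947] ends [ 0.53129159 -0.44146911  0.05209452] [ 0.61571197 -0.25076894  0.05189926]
pos [ 0.5558 -0.3941  0.1045] q [-0.92  0.4   1.45  0.66  1.72 -0.58] shift/75mm [-0.573 -0.016  0.561] mm 60.0
toolx yaw 67.67190597467422 lean 44.8937274021153 tool y z 0.002414174576613526
turn/(pi/4) [-0.001  0.002  0.006]d.py:5: RuntimeWarning: Mean of empty slice.
  pc=np.linalg.svd(q[:,:2]-q[:,:2].mean(0),full_matrices=False)[2][0]; pc*=np.sign(pc[1]); e=q[:,:2]@pc
  ret = um.true_divide(
Traceback (most recent call last):
  File "d.py", line 5, in <module>
    pc=np.linalg.svd(q[:,:2]-q[:,:2].mean(0),full_matrices=False)[2][0]; pc*=np.sign(pc[1]); e=q[:,:2]@pc
       ~~~~~~~~~~~~~~~~~~~~~~~~~~~~~~~~~~~~~~~~~~~~~~~~~~~~~~~~~~~~~^^^
IndexError: index 0 is out of bounds for axis 0 with size 0
```

View pics/d.png

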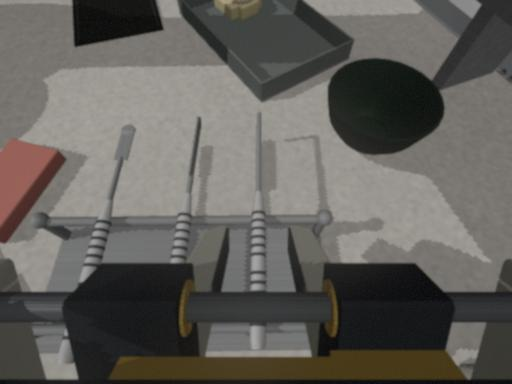

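The pick runs straight between the open fingers (258, 110–350), so I'll descend and close.

>>> drive_tool(
  plan=[
    [0.6,[-0.2,0,0.19],[0,0,0]],
    [0.6,[-0.2,-0.01,0.19],[0,0,0]],
    [0.6,[-0.17,0,0.18],[0,0,0]],
    [0.6,[0,0,0],[0,0,0]],
    [1,[0,0,0],[0,0,0]],
    [1,[0,0,0],[0,0,0]],
    [1,[0,0,0],[0,0,0]],
    [1,[0,0,0],[0,0,0]],
    [1,[0,0,0],[0,0,0]],
    [1,[0,0,0],[0,0,0]],
  ],
)

```text
time: 6.65
position: [0.5546, -0.3944, 0.0429]
orientation: [-2.133, -1.426, -0.884]
contact_force: [-0.3, -1.5, 5.7]
gripper_width: 0.117
grasp_force: 30.0
```

>>> drive_tool(
  plan=[
    [1,[0.1,0,-0.1],[0,0,0]],
    [1,[0.3,0,-0.3],[0,0,0]],
    [1,[0.3,0,-0.3],[0,0,0]],
    [1,[0.25,0,-0.25],[0,0,0]],
    [1,[0,0,0],[0,0,0]],
  ],
)

```text
time: 7.28
position: [0.555, -0.3949, 0.1468]
orientation: [-2.135, -1.429, -0.885]
contact_force: [0.1, 0.2, -0.7]
gripper_width: 0.114
grasp_force: 30.0
```

```bash
python3 go.py .502 -.05 .14 85 45
```

```text
pos [ 0.555  -0.3949  0.1468] q [-0.92  0.37  1.42  0.67  1.76 -0.54] shift/75mm [ 2.763 -2.413  2.863] mm 349.0
toolx yaw 67.7347819118926 lean 44.87228790712706 tool y z 0.004088637593760769
turn/(pi/4) [ 0.278  0.004 -0.272]
```

>>> drive_tool(
  plan=[
    [1,[0.345,-0.3,0.36],[0,0,0]],
    [1,[0.345,-0.3,0.36],[0,0,0]],
    [1,[0.345,-0.3,0.36],[0,0,0]],
    [1,[0.345,-0.3,0.36],[0,0,0]],
    [1,[0.345,-0.3,0.36],[0,0,0]],
    [1,[0.345,-0.3,0.36],[0,0,0]],
    [1,[0.345,-0.3,0.36],[0,0,0]],
    [1,[0.345,-0.3,0.36],[0,0,0]],
    [1,[0,0,0],[0.093,0,-0.091]],
    [1,[0,0,0],[0.093,0,-0.091]],
    [1,[0,0,0],[0.092,0,-0.09]],
    [1,[0,0,0],[0,0,0]],
  ],
)

```text
time: 8.78
position: [0.5029, -0.0489, 0.1361]
orientation: [-1.846, -1.688, -0.761]
contact_force: [0.5, -0.1, 0.6]
gripper_width: 0.116
grasp_force: 30.0
```

```bash
cat > e.py <<'E'
from h import *
s=r.read_state(); print(s["position"],np.round(s["joint_positions"],2))
p,d,C=shot("wrist"); W=cloud(d,C); np.savez("w2.npz",p=p,W=W,d=d); cv2.imwrite("pics/e.png",cv2.resize(p,(800,600))[:,:,::-1])
for t in ["mouth","mat","framework","pick"]:
  for o in r.outline_of("wrist",t)[:2]:
    m=o["mask"]&(d>0); q=W[m]
    if len(q)<5: continue
    print(t,round(o["confidence"],2),np.round(o["box"]),len(q),"mean",q.mean(0),"lo",np.percentile(q,1,0),"hi",np.percentile(q,99,0))
    if t=="mat":
        q=q[(q[:,2]<.008)&(q[:,2]>-.003)]; b=cv2.minAreaRect(q[:,:2].astype(np.float32)); print(b,np.round(cv2.boxPoints(b),3).tolist())
E
python3 e.py
```

```text
[ 0.50288045 -0.04889093  0.13613006] [-0.53 -0.05  1.91  0.7   1.66 -0.51]
mouth 0.63 [200.   0. 301.  91.] 6138 mean [0.51928964 0.27375925 0.05968237] lo [0.45420781 0.22542544 0.00584037] hi [0.58207363 0.34778445 0.0943573 ]
mat 0.64 [193.  55. 313. 237.] 14644 mean [0.50774512 0.12977068 0.00308791] lo [0.44048077 0.01270353 0.00140644] hi [0.57349507 0.2980597  0.00442404]
((0.5106127858161926, 0.1593015342950821), (0.2981100380420685, 0.13241274654865265), 85.77754974365234) [[0.4339999854564667, 0.01600000075995922], [0.5659999847412109, 0.006000000052154064], [0.5879999995231628, 0.30300000309944153], [0.4560000002384186, 0.31299999356269836]]
pick 0.65 [246.  57. 273. 347.] 3613 mean [ 0.50417952 -0.02865391  0.14657269] lo [ 0.49386641 -0.09982763  0.14314975] hi [0.5168861  0.10183425 0.1497627 ]
```

View pics/e.png

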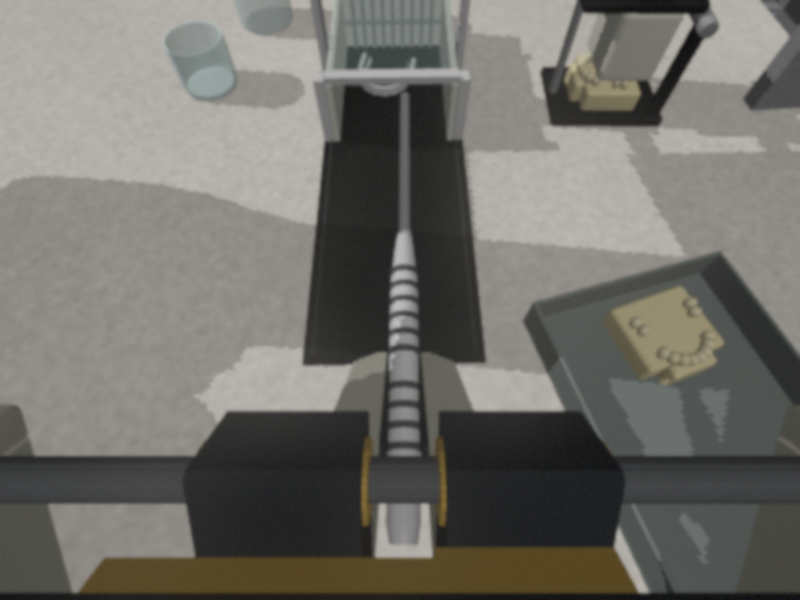

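The framework shows behind the glass's front bar (385,82), and the pick points at the opening. I'll rectify the mouth interior to a top-down view at framework height from two cameras.

```bash
cat > f.py <<'E'
from h import *
yaw=np.radians(85.78); O=np.array([.5162,.2304,0]); ex=np.array([np.cos(yaw),np.sin(yaw),0]); ey=np.array([-ex[1],ex[0],0])
# mouth frame grid: rows = x from 160 (top) to -20, cols = y from +70 (left) to -70 ; 0.4 mm/px
xs=np.arange(160,-40,-.5)/1e3; ys=np.arange(65,-65,-.5)/1e3
outs=[]
for n in ["scene","wrist","side"]:
    p,d,C=shot(n); np.savez(n+"2.npz",p=p,d=d)
    G=O+xs[:,None,None]*ex+ys[None,:,None]*ey+np.array([0,0,.013])
    uv=proj(G.reshape(-1,3),C).astype(np.float32).reshape(len(xs),len(ys),2)
    im=cv2.remap(p,uv[...,0],uv[...,1],cv2.INTER_LINEAR)
    im=cv2.convertScaleAbs(im,alpha=1.3)
    for x in (0,50,100,141):
        i=int((160-x)/.5); cv2.line(im,(0,i),(8,i),(255,0,0),1)
    for y in (50,0,-50):
        j=int((65-y)/.5); cv2.line(im,(j,390),(j,399),(255,0,0),1)
    outs.append(im)
    for o in r.outline_of(n,"framework")[:2]: print(n,o["confidence"],o["box"])
    # walls: points between z .03 and .07
    W=cloud(d,C); q=(W.reshape(-1,3)-O); a=q@ex; b=q@ey; z=q[:,2]
    k=(a>-.1)&(a<.2)&(abs(b)<.08)&(z>.05)&(z<.062); 
    print(n,"wall b pct",np.percentile(b[k],[1,5,95,99]),"a",np.percentile(a[k],[1,5,99]),k.sum())
cv2.imwrite("pics/f.png",np.hstack(outs)[:,:,::-1])
E
python3 f.py
```

```text
scene wall b pct [-0.06449366 -0.05626585  0.05027465  0.05848347] a [0.01022025 0.01581733 0.19748356] 753
wrist 0.5 [234.6, 53.0, 258.9, 60.9]
wrist wall b pct [-0.06436891 -0.06298638  0.06234217  0.06388655] a [-0.00136919 -0.00102602  0.06778769] 414
side wall b pct [-0.04969337 -0.04216954  0.05915112  0.06221131] a [-0.00354285 -0.00170833  0.10984524] 78
```

View pics/f.png

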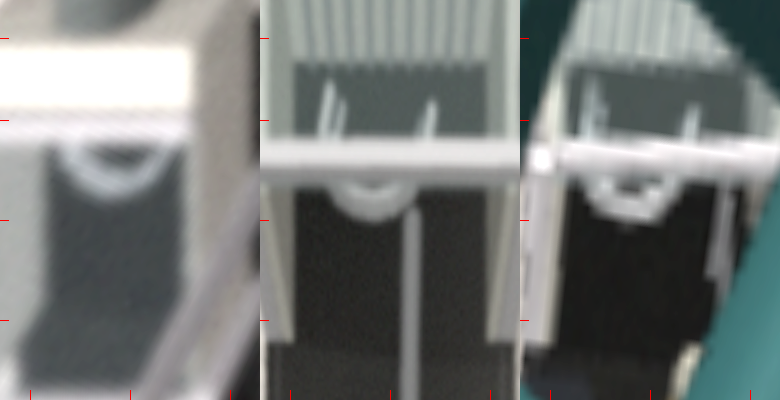

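Rectified views: the bow apex is at about x 50–60 mm (wrist 372,220; scene 112,200). The legs sit at y ≈ +30 and −20 mm and run slightly toward −y. I'll do a quick silhouette fit to settle x.

```bash
cat > fit.py <<'E'
from h import *
from scipy.optimize import minimize
yaw=np.radians(85.78); O=np.array([.5162,.2304,0]); ex=np.array([np.cos(yaw),np.sin(yaw),0]); ey=np.array([-ex[1],ex[0],0])
t=np.linspace(np.pi/2,3*np.pi/2,25)
# framework pieces (convex): bow segments, legs
P=[]
for a,b in zip(t[:-1],t[1:]): P.append([[rr*np.cos(u),rr*np.sin(u)] for u in(a,b) for rr in(25.5,21.5)])
for s in(1,-1): P.append([[0,s*19],[0,s*28],[26.5,s*19],[26.5,s*28]])
V={}
for n in ["scene","wrist"]:
    z=np.load(n+"2.npz"); g=cv2.cvtColor(z["p"],cv2.COLOR_RGB2GRAY).astype(float); C=cal(n); V[n]=(g,C)
S=6
def pred(v,n):
    g,C=V[n]; c,s=np.cos(v[2]),np.sin(v[2]); x0,y0,x1,y1=BB[n]
    m=np.zeros(((y1-y0)*S,(x1-x0)*S),np.uint8)
    for p in P:
        q=np.array(p)/1e3; xy=np.c_[v[0]+c*q[:,0]-s*q[:,1],v[1]+s*q[:,0]+c*q[:,1]]
        X=np.vstack([O+xy[:,:1]*ex+xy[:,1:]*ey+[0,0,h] for h in(.003,.013)])
        uv=(proj(X,C)-[x0,y0]+.5)*S
        cv2.fillConvexPoly(m,cv2.convexHull(uv.astype(np.float32)).astype(np.int32),255)
    return cv2.resize(m,None,fx=1/S,fy=1/S,interpolation=cv2.INTER_AREA)/255.
BB={}
for n in V:
    C=V[n][1]; rng={"scene":[(.035,.5),(.072,-.5)],"wrist":[(.035,.5),(.065,-.5)]}[n]
    cor=np.array([O+a*ex+b*ey+[0,0,.013] for a in({"scene":(.03,.08),"wrist":(.035,.068)}[n]) for b in(.042,-.025 if n=="wrist" else -.01)])
    uv=proj(cor,C); BB[n]=[*np.floor(uv.min(0)).astype(int),*np.ceil(uv.max(0)).astype(int)]
def mk(n):  # region mask in mouth coords on z=.013
    g,C=V[n]; x0,y0,x1,y1=BB[n]; f,cx,cy,M=C
    v,u=np.mgrid[y0:y1,x0:x1]; D=np.stack([(u-cx)/f,(v-cy)/f,np.ones_like(u,float)],-1)@M[:3,:3].T
    X=M[:3,3]+D*((.013-M[2,3])/D[...,2:]); X=X-O; a=X@ex; b=X@ey
    return ((a>.03)&(a<.083)&(b<.04)&(b>-.018) if n=="scene" else (a>.03)&(a<.066)&(b<.045)&(b>-.004))
K={n:mk(n) for n in V}
for n in V: print(n,BB[n],K[n].sum())
def cost(v,n):
    g=V[n][0]; x0,y0,x1,y1=BB[n]; k=K[n]; m=cv2.GaussianBlur(pred(v,n),(0,0),.8)[k]; I=g[y0:y1,x0:x1][k]
    A=np.c_[m,np.ones_like(m)]; w=np.linalg.lstsq(A,I,rcond=None)[0]; return ((A@w-I)**2).mean()/I.var()
for names in (["scene"],["wrist"],["scene","wrist"]):
    best=min(((sum(cost((x,y,a),n) for n in names)),x,y,a) for x in np.arange(.068,.096,.003) for y in np.arange(-.004,.016,.003) for a in np.arange(-.3,.31,.1))
    rs=minimize(lambda v:sum(cost((v[0]/1e3,v[1]/1e3,v[2]/20),n) for n in names),[best[1]*1e3,best[2]*1e3,best[3]*20],method="Nelder-Mead")
    print(names,rs.fun,rs.x/[1,1,20])
E
python3 fit.py; python3 go.py .5 -.05 .14 85.8 45
```

```text
scene [np.int64(285), np.int64(260), np.int64(309), np.int64(276)] 223
wrist [np.int64(223), np.int64(53), np.int64(269), np.int64(69)] 444
['scene'] 0.022579388264018955 [87.36188115  8.25039187  0.30790636]
['wrist'] 0.026942632986050194 [88.87972715  8.65234625  0.30094447]
['scene', 'wrist'] 0.06611875804439327 [88.06991244  8.71641412  0.31483985]
pos [ 0.5026 -0.049   0.1369] q [-0.53 -0.05  1.91  0.7   1.66 -0.51] shift/75mm [ 0.018 -0.034 -0.04 ] mm 4.0
toolx yaw 84.80423339956884 lean 45.02410739929313 tool y z -0.00310922567486982
turn/(pi/4) [ 0.01  -0.001 -0.016]
```

Fit: framework origin at mouth (88, 8.5) mm, so the hook target is mouth x ≈ 76, y 8.5.

```bash
python3 go.py .4944 .0505 .0414 85.8 45
```

```text
pos [ 0.5026 -0.049   0.1369] q [-0.53 -0.05  1.91  0.7   1.66 -0.51] shift/75mm [ 0.026 -0.221  1.829] mm 138.0
toolx yaw 84.80423339956884 lean 45.02410739929313 tool y z -0.00310922567486982
turn/(pi/4) [ 0.01  -0.001 -0.016]
```

>>> drive_tool(
  plan=[
    [1,[0,-0.05,0.4],[0.01,0,-0.016]],
    [1,[0.01,-0.05,0.4],[0,0,0]],
    [1,[0.01,-0.06,0.4],[0,0,0]],
    [1,[0.01,-0.06,0.4],[0,0,0]],
    [1,[0,0,0.23],[0,0,0]],
    [1,[0,0,0],[0,0,0]],
    [1,[0,0,0],[0,0,0]],
  ],
)

```text
time: 10.2
position: [0.4942, 0.0501, 0.0422]
orientation: [-1.832, -1.704, -0.76]
contact_force: [0.1, -1.0, -0.2]
gripper_width: 0.11
grasp_force: 30.0
```

```bash
python3 go.py .5018 .1512 .0414 85.8 45
python3 - <<'E'
from h import *
yaw=np.radians(85.78); O=np.array([.5162,.2304,0]); ex=np.array([np.cos(yaw),np.sin(yaw),0]); ey=np.array([-ex[1],ex[0],0])
p,d,C=shot("wrist"); cv2.imwrite("pics/g.png",cv2.resize(p[:300],(800,469))[:,:,::-1]); W=cloud(d,C)
for o in r.outline_of("wrist","pick")[:1]:
    q=W[o["mask"]&(d>0)]-O; a=q@ex;b=q@ey; k=a>np.percentile(a,99)-.02; print(o["box"],"tip x",np.percentile(a,[99,100]),"y",b[k].mean(),"z",q[k,2].mean(), "handle y",b[a<-.13].mean(), "z", np.median(q[a<-.13,2]))
for t in ["framework","mouth","glass_edge"]:
    for o in r.spot_in("wrist",t)[:1]: print(t,o)
E
```

```text
pos [0.4942 0.0501 0.0422] q [-0.36 -0.04  2.07  0.75  1.44 -0.53] shift/75mm [0.948 0.003 0.964] mm 101.0
toolx yaw 85.8720888268338 lean 45.01806127704759 tool y z 0.0009842144649695461
turn/(pi/4) [ 0.001 -0.     0.001]
[245.4, 59.2, 272.4, 347.9] tip x [-0.0312572   0.03849546] y 0.009337053082291661 z 0.04736527141721011 handle y 0.00934128981388483 z 0.05389275541591029
framework {'box': [237.5, 29.5, 282.0, 45.6], 'confidence': 0.56}
mouth {'box': [192.9, 0.9, 346.6, 85.5], 'confidence': 0.96}
glass_edge {'box': [193.8, 2.1, 351.1, 86.4], 'confidence': 0.71}
```

View pics/g.png

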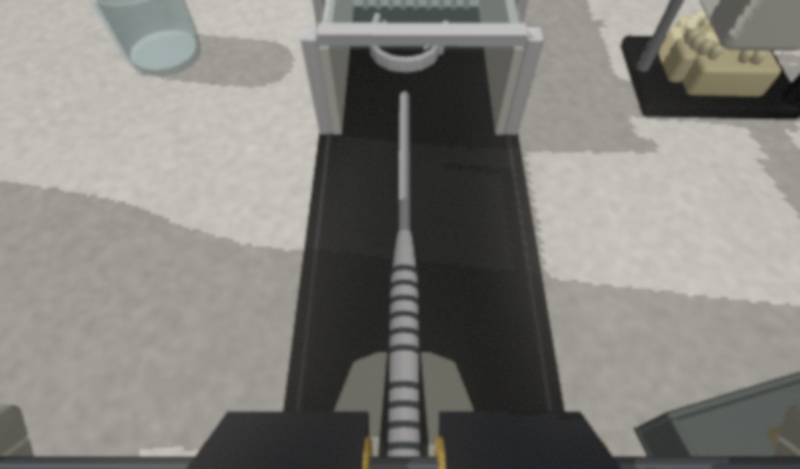

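The tip (404,95) lines up with the bow's centre (405,55), and the framework is clear of the walls. I'll go in above the bow.

>>> drive_tool(
  plan=[
    [1,[0.22,0,0.17],[0,0,0]],
    [1,[0.2,0,0.2],[0,0,0]],
    [1,[0.2,0,0.2],[0,0,0]],
    [1,[0.2,0,0.2],[0,0,0]],
    [1,[0.2,0,0.19],[0,0,0]],
    [1,[0,0,0],[0,0,0]],
    [1,[0,0,0],[0,0,0]],
  ],
)

```text
time: 11.32
position: [0.5013, 0.1549, 0.0448]
orientation: [-1.832, -1.703, -0.759]
contact_force: [-0.5, -0.5, -1.1]
gripper_width: 0.115
grasp_force: 30.0
```

```bash
python3 go.py .5018 .1552 .0290 85.8 45
python3 - <<'E'
from h import *
yaw=np.radians(85.78); O=np.array([.5162,.2304,0]); ex=np.array([np.cos(yaw),np.sin(yaw),0]); ey=np.array([-ex[1],ex[0],0])
ims=[]
for n in ["wrist","side","scene"]:
    p,d,C=shot(n); uv=proj(np.array([O+.07*ex+[0,0,.02]]),C)[0].astype(int); 
    h=60 if n=="wrist" else 32
    x0=max(uv[0]-h,0); y0=max(uv[1]-h,0); q=p[y0:y0+2*h,x0:x0+2*h]; ims.append(cv2.resize(q,(266,266),interpolation=cv2.INTER_CUBIC)); print(n,x0,y0)
    W=cloud(d,C)
    if n=="wrist":
      for o in r.outline_of("wrist","pick")[:1]:
        q=W[o["mask"]&(d>0)]-O; a=q@ex;b=q@ey; print(o["box"],"tip x",np.percentile(a,[97,98,99]),"z by a",[(c,round(np.median(q[(abs(a-c)<.006),2]),4)) for c in np.arange(-.13,.08,.03) if (abs(a-c)<.006).any()])
cv2.imwrite("pics/h.png",np.hstack(ims)[:,:,::-1])
E
```

```text
pos [0.5013 0.1549 0.0448] q [-0.16 -0.07  2.1   0.82  1.31 -0.39] shift/75mm [-0.146  0.006  0.151] mm 16.0
toolx yaw 85.84229482497902 lean 45.021892232381546 tool y z 0.00021655201552017722
turn/(pi/4) [-0.    -0.     0.001]
wrist 209 40
[249.7, 130.8, 271.0, 351.5] tip x [-0.00633368 -0.00244535  0.00136341] z by a [(np.float64(-0.13), np.float64(0.0553)), (np.float64(-0.1), np.float64(0.0566)), (np.float64(-0.07), np.float64(0.0564)), (np.float64(-0.04000000000000001), np.float64(0.0565)), (np.float64(-0.010000000000000009), np.float64(0.0543))]
side 200 153
scene 262 239
```

View pics/h.png

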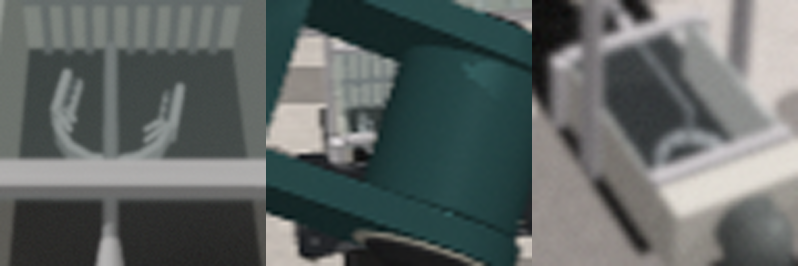

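The wrist crop shows the shank over the bow with its tip at (108,45). The scene crop shows the tip at (690,120) and the bow apex near (690,133). I'll check both against predicted projections.

Run:
```python
from h import *
yaw=np.radians(85.78); O=np.array([.5162,.2304,0]); ex=np.array([np.cos(yaw),np.sin(yaw),0]); ey=np.array([-ex[1],ex[0],0])
for n,x0,y0,h,off in [("wrist",209,40,60,0),("scene",262,239,32,532)]:
    C=cal(n)
    for nm,x,y,z in [("shank tip x66",66,9,48.5),("x74",74,9,48.5),("x82",82,9,48.5),("prong low x74",74,9,21),("bow apex top",62.5,9,13),("bow inner top",66.5,9,13),("legL end",114,36,13),("legR end",114,-20,13)]:
        uv=proj(O+x/1e3*ex+y/1e3*ey+[0,0,z/1e3],C)[0]; print(n,nm,np.round((uv-[x0,y0]+.5)*266/(2*h)+[off,0]))
```

```text
wrist shank tip x66 [113.  85.]
wrist x74 [113.  70.]
wrist x82 [113.  56.]
wrist prong low x74 [113. 126.]
wrist bow apex top [113. 161.]
wrist bow inner top [113. 154.]
wrist legL end [53. 76.]
wrist legR end [176.  76.]
scene shank tip x66 [681. 100.]
scene x74 [686. 107.]
scene x82 [692. 114.]
scene prong low x74 [685. 135.]
scene bow apex top [677. 132.]
scene bow inner top [679. 136.]
scene legL end [744. 167.]
scene legR end [676. 192.]
```

>>> drive_tool(
  plan=[
    [1,[-0.055,0,0.055],[0,0,0]],
    [1,[-0.055,0,0.055],[0,0,0]],
    [1,[-0.055,0,0.055],[0,0,0]],
    [1,[0,0,0],[0,0,0]],
    [1,[0,0,0],[0,0,0]],
  ],
)

```text
time: 12.15
position: [0.5013, 0.1554, 0.0272]
orientation: [-1.832, -1.703, -0.759]
contact_force: [-0.6, 0.2, -0.4]
gripper_width: 0.115
grasp_force: 30.0
```

```bash
python3 go.py .4944 .0505 .0264 85.8 45
python3 - <<'E'
from h import *
yaw=np.radians(85.78); O=np.array([.5162,.2304,0]); ex=np.array([np.cos(yaw),np.sin(yaw),0]); ey=np.array([-ex[1],ex[0],0])
p,d,C=shot("wrist"); W=cloud(d,C)
for o in r.outline_of("wrist","pick")[:1]:
        q=W[o["mask"]&(d>0)]-O; a=q@ex;b=q@ey; print(o["box"],"z by a",[(round(c,3),round(np.median(q[(abs(a-c)<.006),2]),4)) for c in np.arange(-.13,.08,.03) if (abs(a-c)<.006).any()])
a=p[20:150,190:320]; q,d,C=shot("scene"); b=q[239:303,262:326]
cv2.imwrite("pics/i.png",np.hstack([cv2.resize(a,(400,400),interpolation=cv2.INTER_CUBIC),cv2.resize(b,(400,400),interpolation=cv2.INTER_CUBIC)])[:,:,::-1])
E
```

```text
pos [0.5013 0.1554 0.0272] q [-0.15 -0.05  2.11  0.83  1.29 -0.41] shift/75mm [-0.999  0.01  -0.984] mm 105.0
toolx yaw 85.83468871814173 lean 45.03374837954993 tool y z 8.183571341802143e-06
turn/(pi/4) [-0.001 -0.001  0.001]
[247.7, 110.4, 272.5, 347.9] z by a [(np.float64(-0.13), np.float64(0.0382)), (np.float64(-0.1), np.float64(0.0391)), (np.float64(-0.07), np.float64(0.0388)), (np.float64(-0.04), np.float64(0.039)), (np.float64(-0.01), np.float64(0.0369)), (np.float64(0.02), np.float64(0.0361))]
```

View pics/i.png

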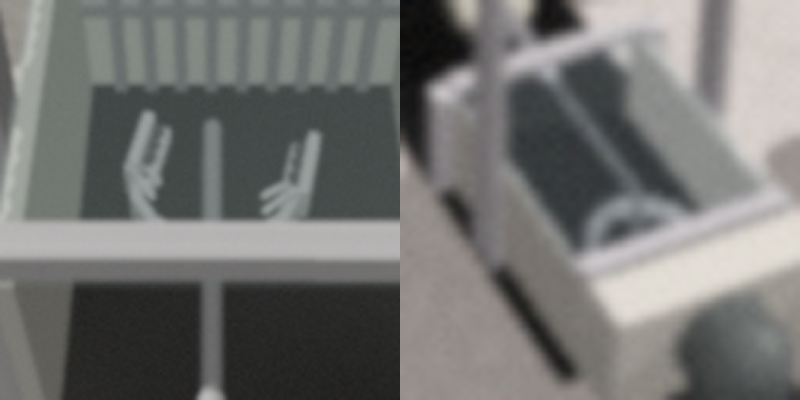

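The prong hangs between the legs, the shank crosses the bow, and the hook is at z ≈ 6.5 mm with no contact force. I'll draw it out.

>>> drive_tool(
  plan=[
    [1,[-0.1,0,-0.1],[0,0,0]],
    [1,[-0.15,0,-0.15],[0,0,0]],
    [1,[-0.15,0,-0.15],[0,0,0]],
    [1,[-0.2,0,-0.2],[0,0,0]],
    [1,[-0.2,0,-0.2],[0,0,0]],
    [1,[-0.2,0,-0.2],[0,0,0]],
    [1,[-0.2,0,-0.2],[0,0,0]],
    [1,[-0.2,0,-0.2],[0,0,0]],
    [1,[-0.1,0,-0.1],[0,0,0]],
    [1,[0,0,0],[0,0,0]],
  ],
)

```text
time: 13.55
position: [0.4897, -0.004, 0.0271]
orientation: [-1.833, -1.702, -0.76]
contact_force: [-0.7, -0.2, 0.5]
gripper_width: 0.116
grasp_force: 30.0
```

```bash
cat > k.py <<'E'
from h import *
yaw=np.radians(85.78); O=np.array([.5162,.2304,0]); ex=np.array([np.cos(yaw),np.sin(yaw),0]); ey=np.array([-ex[1],ex[0],0])
s=r.read_state(); print(s["position"],s["contact_force"])
for n in ["wrist","scene","side"]:
    p,d,C=shot(n); W=cloud(d,C)
    for t in ["framework","pick"]:
        for o in r.outline_of(n,t)[:1]:
            q=W[o["mask"]&(d>0)]-O
            if len(q)<5: continue
            a=q@ex;b=q@ey; print(n,t,round(o["confidence"],2),np.round(o["box"]),len(q),"x",np.round(np.percentile(a,[1,50,99]),3),"y",np.round(np.percentile(b,[1,50,99]),3),"z",np.round(np.percentile(q[:,2],[2,50,98]),3))
            if t=="framework" and len(q)>60:
                xy=np.c_[a,b].astype(np.float32); print(cv2.minAreaRect(xy))
E
python3 k.py; python3 go.py .483 -.08 .0264 85.8 45
```

```text
[ 0.48973171 -0.0040158   0.02705235] [-0.65135451 -0.19076789  0.53142574]
wrist framework 0.7 [232.  50. 291.  97.] 878 x [-0.086 -0.071 -0.036] y [-0.019  0.013  0.036] z [0.004 0.011 0.017]
((-0.05969274789094925, 0.007454775273799896), (0.05571085587143898, 0.05725494399666786), 5.875321388244629)
wrist pick 0.76 [248.  59. 269. 347.] 3550 x [-0.287 -0.225 -0.085] y [0.004 0.01  0.015] z [0.034 0.038 0.04 ]
scene pick 0.53 [256. 214. 273. 235.] 74 x [-0.247 -0.182  0.023] y [-0.091  0.008  0.033] z [-0.001  0.034  0.223]
side framework 0.54 [228. 204. 245. 218.] 59 x [-0.088 -0.075 -0.043] y [-0.017  0.021  0.035] z [0.003 0.011 0.018]
pos [ 0.4897 -0.003   0.0271] q [-0.46  0.02  2.04  0.72  1.48 -0.61] shift/75mm [-0.735 -0.015 -0.722] mm 77.0
toolx yaw 85.86137776188318 lean 45.02866727218109 tool y z 0.00014662736027681866
turn/(pi/4) [-0.001 -0.001  0.001]
```

>>> drive_tool(
  plan=[
    [1,[-0.1,0,-0.1],[0,0,0]],
    [1,[-0.2,0,-0.2],[0,0,0]],
    [1,[-0.2,0,-0.2],[0,0,0]],
    [1,[-0.2,0,-0.2],[0,0,0]],
    [1,[-0.15,0,-0.15],[0,0,0]],
    [1,[-0.08,0,-0.08],[0,0,0]],
    [1,[0,0,0],[0,0,0]],
    [1,[0.05,0,0.05],[0,0,0]],
    [1,[0,0,0],[0,0,0]],
    [1,[0.1,0,-0.1],[0,0,0]],
    [1,[0.25,0,-0.25],[0,0,0]],
    [1,[0,0,0],[0,0,0]],
  ],
)

```text
time: 15.5
position: [0.4837, -0.0968, 0.0663]
orientation: [-1.833, -1.706, -0.761]
contact_force: [0.4, -0.4, -1.2]
gripper_width: 0.115
grasp_force: 30.0
```

```bash
python3 k.py; python3 go.py .555 -.3949 .1468 67.5 45
```

```text
[ 0.48370437 -0.09678716  0.06630112] [ 0.43559227 -0.4167393  -1.20488021]
wrist framework 0.63 [231.  84. 288. 131.] 775 x [-0.184 -0.166 -0.134] y [-0.019  0.015  0.036] z [0.003 0.012 0.017]
((-0.15528231859207153, 0.008872248232364655), (0.056194234639406204, 0.0592544749379158), 85.57927703857422)
wrist pick 0.67 [248.  59. 271. 347.] 3652 x [-0.38  -0.318 -0.18 ] y [0.004 0.009 0.014] z [0.074 0.078 0.08 ]
scene framework 0.6 [261. 227. 270. 227.] 24 x [-0.183 -0.177 -0.162] y [-0.005  0.012  0.028] z [0.003 0.009 0.014]
side framework 0.4 [231. 224. 247. 238.] 37 x [-0.188 -0.157 -0.133] y [-0.018  0.022  0.033] z [0.005 0.012 0.018]
side pick 0.39 [144. 330. 226. 383.] 2405 x [-0.63  -0.584 -0.518] y [0.114 0.186 0.267] z [0.005 0.01  0.013]
pos [ 0.4828 -0.0963  0.0638] q [-0.62  0.05  1.94  0.65  1.62 -0.67] shift/75mm [-1.972  1.25  -3.543] mm 318.0
toolx yaw 85.79428308509789 lean 45.04850886107302 tool y z -0.0005608322370089791
turn/(pi/4) [-0.289 -0.001  0.287]
```

>>> drive_tool(
  plan=[
    [1,[0.35,0,-0.35],[0,0,0]],
    [1,[0.35,0,-0.35],[0,0,0]],
    [1,[-0.334,0.156,-0.355],[0,0,0]],
    [1,[-0.334,0.156,-0.355],[0,0,0]],
    [1,[-0.334,0.156,-0.355],[0,0,0]],
    [1,[-0.334,0.156,-0.355],[0,0,0]],
    [1,[-0.334,0.156,-0.355],[0,0,0]],
    [1,[-0.334,0.156,-0.355],[0,0,0]],
    [1,[-0.334,0.156,-0.355],[0,0,0]],
    [1,[-0.334,0.156,-0.355],[0,0,0]],
    [1,[0,0,0],[-0.144,0,0.144]],
    [1,[0,0,0],[-0.144,0,0.144]],
  ],
)

```text
time: 17.45
position: [0.5552, -0.3954, 0.1458]
orientation: [-2.136, -1.418, -0.886]
contact_force: [0.1, 0.6, 0.7]
gripper_width: 0.115
grasp_force: 30.0
```

>>> drive_tool(
  plan=[
    [1,[0,0,0],[0,0,0]],
    [1,[0,0,0],[0,0,0]],
  ],
)

```text
time: 17.7
position: [0.555, -0.3947, 0.1473]
orientation: [-2.129, -1.429, -0.883]
contact_force: [0.8, -0.1, 0.1]
gripper_width: 0.111
grasp_force: 30.0
```

```bash
python3 go.py .5546 -.3944 .0600 67.5 45;  python3 go.py .5546 -.3944 .0430 67.5 45
```

```text
pos [ 0.555  -0.3947  0.1473] q [-0.92  0.37  1.42  0.67  1.77 -0.54] shift/75mm [-0.822 -0.007  0.824] mm 87.0
toolx yaw 67.72141169383303 lean 45.017614959921346 tool y z 0.00023720253967635108
turn/(pi/4) [-0.003 -0.     0.003]
pos [ 0.555  -0.3947  0.1473] q [-0.92  0.37  1.42  0.67  1.77 -0.54] shift/75mm [-0.983 -0.007  0.984] mm 104.0
toolx yaw 67.72141169383303 lean 45.017614959921346 tool y z 0.00023720253967635108
turn/(pi/4) [-0.003 -0.     0.003]
```

>>> drive_tool(
  plan=[
    [1,[-0.3,0,0.3],[0,0,0]],
    [1,[-0.3,0,0.3],[0,0,0]],
    [1,[-0.2,0,0.2],[0,0,0]],
    [1,[-0.1,0,0.1],[0,0,0]],
    [1,[-0.05,0,0.05],[0,0,0]],
    [1,[-0.03,0,0.03],[0,0,0]],
    [1,[0,0,0],[0,0,0]],
    [1,[0,0,0],[0,0,0]],
  ],
)

```text
time: 18.7
position: [0.5551, -0.3949, 0.0438]
orientation: [-2.133, -1.426, -0.884]
contact_force: [-0.1, 0.6, -0.7]
gripper_width: 0.114
grasp_force: 30.0
```

>>> drive_tool(
  plan=[
    [0.6,[0,0,0],[0,0,0]],
    [0.6,[0,0,0],[0,0,0]],
    [0.6,[0,0,0],[0,0,0]],
    [0.6,[0,0,0],[0,0,0]],
    [0.6,[0,0,0],[0,0,0]],
    [0.6,[0.1,0,-0.1],[0,0,0]],
    [0.6,[0.3,0,-0.3],[0,0,0]],
    [0.6,[0.3,0,-0.3],[0,0,0]],
    [0.6,[0.2,0,-0.2],[0,0,0]],
  ],
)

```text
time: 19.82
position: [0.5553, -0.3952, 0.1426]
orientation: [-2.134, -1.428, -0.885]
contact_force: [0.2, 0.2, -0.5]
gripper_width: 0.398
grasp_force: 0.0
```

```bash
python3 d.py
cat > fw.py <<'E'
from h import *
# pan and framework from the side camera (world frame), framework/pan also scene
for n in ["side","scene","wrist"]:
    p,d,C=shot(n); W=cloud(d,C)
    for t,lo,hi in [("pan",.02,.036),("framework",.006,.03),("cast",.015,.035)]:
        for o in r.outline_of(n,t)[:1]:
            m=cv2.dilate(o["mask"].astype(np.uint8),np.ones((3,3)))>0 if t=="pan" else o["mask"]
            q=W[m&(d>0)]; q=q[(q[:,2]>lo)&(q[:,2]<hi)]
            if len(q)<6: continue
            b=cv2.minAreaRect(q[:,:2].astype(np.float32)*1000); print(n,t,round(o["confidence"],2),np.round(o["box"]),len(q),np.round(b[0]),np.round(b[1]),round(b[2],1),np.round(cv2.boxPoints(b)).tolist())
E
python3 fw.py; python3 go.py .48 0 .2
```

```text
0.87 [249.0, 133.5, 271.2, 347.2] 67.63493296220899 mean [ 0.56491139 -0.36914045  0.05359247] ends [ 0.53728581 -0.44436671  0.05252304] [ 0.6146999  -0.24884085  0.05240582]
side pan 0.6 [279. 216. 367. 287.] 593 [696. -62.] [155. 235.] 11.5 [[596.0, 38.0], [643.0, -193.0], [795.0, -162.0], [748.0, 68.0]]
side cast 0.53 [298. 228. 322. 245.] 268 [690.   7.] [60. 60.] 15.9 [[653.0, 28.0], [669.0, -30.0], [727.0, -14.0], [711.0, 44.0]]
scene pan 0.65 [163. 200. 233. 253.] 375 [695. -58.] [155. 238.] 12.0 [[595.0, 42.0], [644.0, -191.0], [796.0, -159.0], [746.0, 74.0]]
wrist pan 0.81 [182.   1. 350. 119.] 2273 [694. -61.] [151. 232.] 11.7 [[596.0, 37.0], [643.0, -190.0], [791.0, -160.0], [744.0, 68.0]]
wrist framework 0.76 [103.  19. 137.  45.] 304 [494.  70.] [49. 55.] 76.6 [[462.0, 52.0], [515.0, 39.0], [527.0, 87.0], [473.0, 100.0]]
wrist cast 0.75 [218.   5. 263.  41.] 883 [690.   8.] [61. 59.] 16.3 [[652.0, 28.0], [669.0, -29.0], [727.0, -12.0], [711.0, 45.0]]
pos [ 0.5549 -0.3947  0.1384] q [-0.92  0.38  1.43  0.67  1.76 -0.54] shift/75mm [ 3.746 -2.938  2.591] mm 406.0
toolx yaw 67.47390178787356 lean 45.040230857806655 tool y z -0.00045441993928718727
```

The pick is back on both bars (line 67.6°, z fine). Pan centre is (695,−60) with yaw 101.7°, so I'll go above the framework with less lean.

```bash
python3 go.py .497 .06 .15 82 30
```

```text
pos [ 0.5549 -0.3947  0.1384] q [-0.92  0.38  1.43  0.67  1.76 -0.54] shift/75mm [ 3.857 -3.034  3.647] mm 459.0
toolx yaw 67.47390178787356 lean 45.040230857806655 tool y z -0.00045441993928718727
turn/(pi/4) [ 0.196 -0.333 -0.257]
```

>>> drive_tool(
  plan=[
    [0.1,[0.43,-0.337,0.405],[0,0,0]],
    [0.1,[0.43,-0.337,0.405],[0,0,0]],
    [0.1,[0.43,-0.337,0.405],[0,0,0]],
    [0.1,[0.43,-0.337,0.405],[0,0,0]],
    [0.1,[0.43,-0.337,0.405],[0,0,0]],
    [0.1,[0.43,-0.337,0.405],[0,0,0]],
    [0.1,[0.43,-0.337,0.405],[0,0,0]],
    [0.1,[0.43,-0.337,0.405],[0,0,0]],
    [0.1,[0.43,-0.337,0.405],[0,0,0]],
    [0.1,[0,0,0],[0.065,-0.111,-0.086]],
    [0.1,[0,0,0],[0.065,-0.111,-0.086]],
    [0.1,[0,0,0],[0.065,-0.111,-0.086]],
  ],
)

```text
time: 22.02
position: [0.4974, 0.0604, 0.1512]
orientation: [-2.071, -1.807, -0.553]
contact_force: [0.0, 0.1, -0.8]
gripper_width: 0.901
grasp_force: 0.0
```

>>> drive_tool(
  plan=[
    [0.1,[0,0,0],[0,0,0]],
    [0.1,[0,0,0],[0,0,0]],
  ],
)

```text
time: 22.28
position: [0.4971, 0.0606, 0.1505]
orientation: [-2.072, -1.8, -0.558]
contact_force: [-0.7, 0.5, 0.5]
gripper_width: 0.9
grasp_force: 0.0
```

```bash
cat > l.py <<'E'
from h import *
s=r.read_state(); p,d,C=shot("wrist"); W=cloud(d,C)
o=r.outline_of("wrist","framework"); print([(x["confidence"],x["box"]) for x in o])
m=o[0]["mask"]&(d>0); q=W[m]; z=q[:,2]; print("z",np.percentile(z,[2,50,98]),len(q))
t=q[z>.0085]; print(len(t)); b=cv2.minAreaRect(t[:,:2].astype(np.float32)*1000); print(b,np.round(cv2.boxPoints(b)).tolist())
# fit: top-surface points to the U shape (distance to centre line), bow towards -x
from scipy.optimize import minimize
mask=o[0]["mask"].astype(np.uint8)
th=np.linspace(np.pi/2,1.5*np.pi,25); P=[[[rr*np.cos(u),rr*np.sin(u)] for u in(a,b) for rr in(25.5,21.5)] for a,b in zip(th[:-1],th[1:])]+[[[0,k*19],[0,k*28],[26.5,k*19],[26.5,k*28]] for k in(1,-1)]
def pred(v):
    M=np.zeros((384*2,512*2),np.uint8); c,sn=np.cos(v[2]),np.sin(v[2])
    for pp in P:
        a=np.array(pp); xy=np.c_[v[0]+c*a[:,0]-sn*a[:,1],v[1]+sn*a[:,0]+c*a[:,1]]/1e3
        X=np.vstack([np.c_[xy,np.full(4,h)] for h in(.003,.013)])
        cv2.fillConvexPoly(M,cv2.convexHull(((proj(X,C)+.5)*2).astype(np.float32)).astype(np.int32),255)
    return cv2.resize(M,(512,384),interpolation=cv2.INTER_AREA)/255.
f=lambda v:np.abs(pred([v[0],v[1],v[2]/20])-mask).sum()
best=min((minimize(f,[t[:,0].mean()*1e3,t[:,1].mean()*1e3,np.radians(a)*20],method="Nelder-Mead",options=dict(initial_simplex=None)) for a in(72,80,88)),key=lambda k:k.fun)
v=best.x; print("fit",v[:2],np.degrees(v[2]/20),best.fun/mask.sum())
im=p.copy(); c=cv2.findContours((pred([v[0],v[1],v[2]/20])>.5).astype(np.uint8),0,2)[0]; cv2.drawContours(im,c,-1,(255,0,0),1); cv2.imwrite("pics/l.png",im[:,:,::-1])
E
python3 l.py
```

```text
[(0.72, [230.6, 215.7, 282.2, 266.0])]
z [0.00673566 0.01240774 0.01762765] 608
532
((495.12603759765625, 73.28227233886719), (48.71050262451172, 55.124019622802734), 80.91641235351562) [[464.0, 54.0], [518.0, 45.0], [526.0, 93.0], [472.0, 102.0]]
fit [495.00478702  72.27763527] 81.271474720509 0.32149791063966565
```

View pics/l.png

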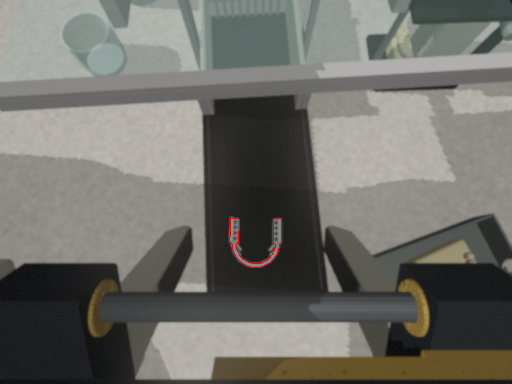

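The overlaid outline fits the U, with legs at (235,225) and (278,225). Framework origin is (495, 72.3) and yaw 81.3°.

```bash
python3 go.py .4965 .0822 .019 81.3 30
```

```text
pos [0.497  0.0602 0.1504] q [-0.23 -0.26  1.99  0.52  1.47 -0.16] shift/75mm [-0.626 -0.049  1.662] mm 133.0
toolx yaw 81.94248230167233 lean 30.02779262640037 tool y z 0.0010989463810453515
turn/(pi/4) [-0.006 -0.001  0.012]
```

>>> drive_tool(
  plan=[
    [0.1,[-0.15,-0.01,0.4],[-0.006,0,0.012]],
    [0.1,[-0.15,-0.01,0.4],[0,0,0]],
    [0.1,[-0.15,-0.01,0.4],[0,0,0]],
    [0.1,[-0.1,-0.01,0.27],[0,0,0]],
    [0.1,[-0.05,0,0.12],[0,0,0]],
    [0.1,[0,0,0],[0,0,0]],
    [0.1,[0,0,0],[0,0,0]],
  ],
)

```text
time: 23.25
position: [0.498, 0.0809, 0.026]
orientation: [-2.083, -1.792, -0.56]
contact_force: [-0.1, 0.2, 0.3]
gripper_width: 0.899
grasp_force: 0.0
```

```bash
python3 go.py .4965 .0822 .0185 81.3 30
```

```text
pos [0.498  0.0809 0.026 ] q [-0.18 -0.13  2.1   0.56  1.24 -0.24] shift/75mm [-0.038 -0.023  0.093] mm 8.0
toolx yaw 81.45256896589908 lean 29.96359846213376 tool y z 0.0022241143199114854
turn/(pi/4) [0.002 0.001 0.003]
```

>>> drive_tool(
  plan=[
    [0.1,[-0.04,-0.02,0.09],[0,0,0]],
    [0.1,[0,0,0],[0,0,0]],
    [0.3,[0,0,0],[0,0,0]],
    [0.5,[0,0,0],[0,0,0]],
    [0.5,[0,0,0],[0,0,0]],
    [0.5,[0,0,0],[0,0,0]],
    [0.5,[0,0,0],[0,0,0]],
    [0.5,[0,0,0],[0,0,0]],
  ],
)

```text
time: 24.25
position: [0.4962, 0.0822, 0.0178]
orientation: [-2.083, -1.792, -0.558]
contact_force: [0.2, -0.0, 1.5]
gripper_width: 0.597
grasp_force: 30.0
```

>>> drive_tool(
  plan=[
    [0.5,[0.04,0,-0.07],[0,0,0]],
    [0.5,[0.1,0,-0.173],[0,0,0]],
    [0.5,[0.14,0,-0.242],[0,0,0]],
    [0.5,[0.14,0,-0.242],[0,0,0]],
    [0.5,[0,0,0],[0,0,0]],
  ],
)

```text
time: 24.88
position: [0.4971, 0.0821, 0.0831]
orientation: [-2.083, -1.795, -0.562]
contact_force: [-0.5, -0.6, -0.7]
gripper_width: 0.596
grasp_force: 30.0
```

```bash
python3 go.py .7011 -.0894 .08 101.7 30
```

```text
pos [0.4971 0.0821 0.0831] q [-0.18 -0.21  2.06  0.54  1.34 -0.17] shift/75mm [-1.636  3.031 -0.877] mm 267.0
toolx yaw 81.56736780459188 lean 29.950968087813962 tool y z 0.0048650460976214505
turn/(pi/4) [ 0.231  0.002 -0.388]
```

>>> drive_tool(
  plan=[
    [0.5,[-0.2,0.379,-0.11],[0,0,0]],
    [0.5,[-0.2,0.379,-0.11],[0,0,0]],
    [0.5,[-0.2,0.379,-0.11],[0,0,0]],
    [0.5,[-0.2,0.379,-0.11],[0,0,0]],
    [0.5,[-0.2,0.379,-0.11],[0,0,0]],
    [0.5,[-0.2,0.379,-0.11],[0,0,0]],
    [0.5,[-0.2,0.379,-0.11],[0,0,0]],
    [0.5,[-0.2,0.379,-0.11],[0,0,0]],
    [0.5,[0,0,0],[0.077,0,-0.129]],
    [0.5,[0,0,0],[0.077,0,-0.129]],
    [0.5,[0,0,0],[0.077,0,-0.129]],
    [0.5,[0,0,0],[0,0,0]],
  ],
)

```text
time: 26.38
position: [0.7007, -0.0869, 0.0771]
orientation: [-1.704, -2.09, -0.451]
contact_force: [0.0, 0.7, -1.2]
gripper_width: 0.593
grasp_force: 30.0
```

```bash
python3 go.py .7011 -.0894 .0185 101.7 30
python3 - <<'E'
from h import *
p,d,C=shot("wrist"); W=cloud(d,C)
for o in r.outline_of("wrist","framework")[:1]:
    q=W[o["mask"]&(d>0)]; print(o["confidence"],o["box"],len(q),np.percentile(q,[2,50,98],axis=0).round(3).tolist())
    A=np.c_[q[:,:2]-q[:,:2].mean(0),np.ones(len(q))]; w=np.linalg.lstsq(A,q[:,2],rcond=None)[0]; print("slope",w)
for t in ["pan"]:
    for o in r.outline_of("wrist",t)[:1]:
        m=o["mask"]&(d>0); q=W[m]; q=q[(q[:,2]>.02)&(q[:,2]<.036)]; print(t,len(q),cv2.minAreaRect(q[:,:2].astype(np.float32)*1000))
E
```

```text
pos [ 0.7007 -0.0869  0.0771] q [-0.34  0.41  1.4   0.44  1.61 -0.58] shift/75mm [-0.421  0.002  0.66 ] mm 59.0
toolx yaw 101.50666374652799 lean 30.01516393460619 tool y z -0.005312244030574426
turn/(pi/4) [-0.006 -0.    -0.004]
0.56 [212.0, 219.7, 304.4, 291.1] 1939 [[0.672, -0.112, 0.004], [0.717, -0.089, 0.072], [0.728, -0.067, 0.077]]
slope [-0.03745783  0.03313795  0.06973892]
pan 3978 ((686.8216552734375, -23.008682250976562), (150.4529571533203, 152.88572692871094), 11.355277061462402)
```

>>> drive_tool(
  plan=[
    [0.5,[-0.12,0,0.2],[-0.006,0,-0.004]],
    [0.5,[-0.12,0,0.2],[0,0,0]],
    [0.5,[-0.09,0,0.13],[0,0,0]],
    [0.5,[-0.05,0,0.07],[0,0,0]],
    [0.5,[-0.03,0,0.04],[0,0,0]],
    [0.5,[0,0,0],[0,0,0]],
    [0.5,[0,0,0],[0,0,0]],
  ],
)

```text
time: 27.4
position: [0.7013, -0.0897, 0.0218]
orientation: [-1.704, -2.095, -0.458]
contact_force: [0.1, 0.5, -0.2]
gripper_width: 0.596
grasp_force: 30.0
```

```bash
python3 go.py .7011 -.0894 .0178 101.7 30
```

```text
pos [ 0.7013 -0.0897  0.0218] q [-0.34  0.46  1.44  0.44  1.54 -0.63] shift/75mm [-0.022 -0.001  0.048] mm 4.0
toolx yaw 101.7737921526181 lean 29.966134558425495 tool y z 0.0019514344239506543
turn/(pi/4) [0.002 0.001 0.001]
```

Lower the last 4 mm, release part way, then back off.

>>> drive_tool(
  plan=[
    [0.5,[-0.014,0,0.025],[0,0,0]],
    [0.5,[-0.013,0,0.022],[0,0,0]],
    [0.5,[0,0,0],[0,0,0]],
    [0.2,[0,0,0],[0,0,0]],
    [0.2,[0,0,0],[0,0,0]],
    [0.2,[0,0,0],[0,0,0]],
    [0.2,[0,0,0],[0,0,0]],
    [0.2,[0.08,0,-0.14],[0,0,0]],
    [0.2,[0.2,0,-0.35],[0,0,0]],
    [0.2,[0.25,0,-0.43],[0,0,0]],
    [0.2,[0.25,0,-0.43],[0,0,0]],
    [0.2,[0,0,0],[0,0,0]],
  ],
)

```text
time: 28.9
position: [0.7019, -0.09, 0.1386]
orientation: [-1.706, -2.099, -0.461]
contact_force: [0.0, -0.3, -0.6]
gripper_width: 0.804
grasp_force: 0.0
```

```bash
sed -i 's#pics/l.png#pics/m.png#; s#(72,80,88)#(92,100,108)#' l.py; python3 l.py
python3 - <<'E'
from h import *
p,d,C=shot("side"); W=cloud(d,C)
for t in ["pick","wax_knife","spatula","framework"]:
    for o in r.outline_of("side",t)[:1]:
        q=W[o["mask"]&(d>0)]; 
        if t!="framework": q=q[(q[:,2]>.044)&(q[:,2]<.07)]
        print(t,round(o["confidence"],2),q.mean(0).round(3),np.percentile(q[:,2],[5,50,95]).round(3))
E
```

```text
[(0.71, [175.3, 114.7, 337.9, 347.0]), (0.58, [228.2, 233.3, 286.7, 288.3]), (0.49, [239.2, 132.7, 294.8, 186.9])]
z [0.00165743 0.00331919 0.03034713] 24842
5018
((694.6292114257812, -60.691986083984375), (150.35069274902344, 229.60052490234375), 11.666739463806152) [[598.0, 37.0], [644.0, -188.0], [791.0, -158.0], [745.0, 67.0]]
fit [649.80561103 -55.68037542] 94.30149655323453 0.9639076730579998
pick 0.68 [ 0.558 -0.387  0.054] [0.051 0.054 0.056]
wax_knife 0.8 [ 0.494 -0.382  0.054] [0.051 0.054 0.057]
spatula 0.86 [ 0.448 -0.323  0.053] [0.049 0.053 0.057]
framework 0.67 [ 0.7   -0.106  0.009] [0.002 0.009 0.016]
```

View pics/m.png

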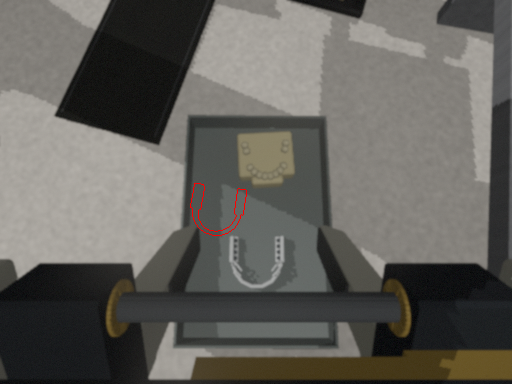

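The framework lies flat in the empty half (257,262); the red outline is only a misfit to the pan's mask. The pick is on its bars, so I'm handing in.

```bash
python3 -c "
from plant import r
print(r.close_job())"
```

```text
the job is handed in; nothing more can be done
None
```

I drew the framework out with the pick, laid the pick back across both bars of the rest, set the framework flat in the empty half of the pan, and handed the job in at about 29 s; the hand-in returned no verdict.

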